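Put three mixed-up dental models back into their own trays

TASK

The three stone dental models each stand in the wrong tray. Rearrange them so that the solid upper model with the pointed front is in the round tray, the open U-shaped lower model in the square tray and the narrow straight quadrant model in the oblong tray, first parking one of them on the middle of the empty glass slab to free a tray. Set each one down gently, upright and in the middle of its tray, never tip one over, and leave the bottle, the bowl and the jar where they are.

Things in the scene. Friction and masses are not known exactly. Their poses are not given: they have to be found in the camera images.
- upper_model: Solid tan stone jaw model, about 180 g; house-shaped from above, 56 (x) by 60 mm (y): pointed front at x -28 mm, flat parallel flanks at y +-30 mm from x 2 to 28 mm, flat back at x 28 mm. Base 32 mm high; a horseshoe of teeth, 5 mm or more in from the flanks, to 39 mm. Grip it across the flanks, 13 mm to +x of the origin. Origin: centre of its underside, z up.
- lower_model: Open U-shaped tan stone jaw model, about 130 g, 56 (x) by 60 mm (y): round front at x -28 mm, two legs 17 mm wide with flat parallel outer flanks at y +-30 mm from x 2 to 28 mm; gap between them 26 mm, open to +x. Base 32 mm high, teeth to 39 mm. Grip it across the outer flanks, 13 mm to +x of the origin. Origin: centre of its outline, at the underside (in the gap), z up.
- quadrant_model: Narrow straight dental model of one quarter jaw, same tan stone, 90 g (may vary by 30 %): a block 56 mm (x) by 26 mm (y), 32 mm high, with a single row of teeth along x up to 39 mm high. Easily gripped across its 26 mm width. Origin at the centre of its underside, z up.
- round_tray: Round flat aluminium tray, 116 mm in diameter, floor 3 mm above the bench, thin rim up to 7 mm above the bench. Home of the upper model; the quadrant model stands in it at the start. The trays are fixed to the bench and do not shift. Origin at the centre of its underside, on the bench.
- square_tray: Square flat aluminium tray, 104 x 104 mm, floor 3 mm above the bench, thin rim up to 7 mm above the bench. Home of the lower model; the upper model stands in it at the start. The trays are fixed to the bench and do not shift. Origin at the centre of its underside, on the bench.
- oblong_tray: Oblong flat aluminium tray, 150 mm (x) by 96 mm (y), floor 3 mm above the bench, thin rim up to 7 mm above the bench. Home of the quadrant model; the lower model stands in it at the start. The trays are fixed to the bench and do not shift. Origin at the centre of its underside, on the bench.
- slab: Flat grey-green frosted glass mixing slab, 110 mm (x) by 90 mm (y) and 10 mm thick, empty: the free spot for parking a model. Fixed to the bench. Origin at the centre of its underside, on the bench.
- bottle: Bystander: small white bottle, 40 mm in diameter, 75 mm high, standing loose on the bench. Origin at the centre of its underside.
- bowl: Bystander: small white ceramic bowl, 68 mm in diameter, 35 mm high, loose. Origin at the centre of its underside.
- jar: Bystander: small clear jar with an orange cap, 48 mm in diameter, 45 mm high, loose. Origin at the centre of its underside.
Mind the look-alikes: they are no part of the job. What is shaped like the quadrant_model but purple or turquoise is not meant.

How it is judged (in metres and radians):
On the way:
1. one of the models is parked upright on the middle of the slab and released (((horizontal distance between upper_model and slab below 0.03 m and z of upper_model in the frame of slab below 0.014 m and angle between upper_model's own z axis and vertical below 0.1 rad and linear speed of upper_model below 0.02 m/s and contact force between upper_model and the fingers below 0.1 N) or (horizontal distance between lower_model and slab below 0.03 m and z of lower_model in the frame of slab below 0.014 m and angle between lower_model's own z axis and vertical below 0.1 rad and linear speed of lower_model below 0.02 m/s and contact force between lower_model and the fingers below 0.1 N) or (horizontal distance between quadrant_model and slab below 0.03 m and z of quadrant_model in the frame of slab below 0.014 m and angle between quadrant_model's own z axis and vertical below 0.1 rad and linear speed of quadrant_model below 0.02 m/s and contact force between quadrant_model and the fingers below 0.1 N))), for 0.2 s.
At the end, for the whole second after the job is handed in: The upper model stands in the round tray, the lower model in the square tray and the quadrant model in the oblong tray, each with its origin within 14 mm of the tray's centre, upright within 0.1 rad, flat on the tray's floor, released and at rest. Their yaw is free (horizontal distance between upper_model and round_tray below 0.014 m and z of upper_model in the frame of round_tray below 0.006 m and angle between each of upper_model, lower_model, quadrant_model's own z axis and vertical below 0.1 rad and linear speed of each of upper_model, lower_model, quadrant_model below 0.02 m/s and contact force between each of upper_model, lower_model, quadrant_model and the fingers below 0.1 N and horizontal distance between lower_model and square_tray below 0.014 m and z of lower_model in the frame of square_tray below 0.006 m and horizontal distance between quadrant_model and oblong_tray below 0.014 m and z of quadrant_model in the frame of oblong_tray below 0.006 m); the robot touches nothing.
It fails at once if the bottle, the bowl or the jar is shifted by more than 20 mm (distance of any of bottle, bowl, jar from where it was at the start of the episode above 0.02 m).
It fails at once if a model is tipped by more than 0.6 rad (angle between any of upper_model, lower_model, quadrant_model's own z axis and vertical above 0.6 rad).
It fails at once if a model is let fall from more than about 2 cm (moves faster than 0.6 m/s while the fingers do not touch it) ((linear speed of upper_model above 0.6 m/s and contact force between upper_model and the fingers below 0.1 N) or (linear speed of lower_model above 0.6 m/s and contact force between lower_model and the fingers below 0.1 N) or (linear speed of quadrant_model above 0.6 m/s and contact force between quadrant_model and the fingers below 0.1 N)).
It also fails if it takes over 109 s, if anything falls off the work surface, if the arm or the gripper's body presses on something with over 40 N, if the wrist force passes 120 N, or if a joint passes its speed limit or range.

ROBOT

A 6-joint arm with a two-finger parallel gripper is mounted at the origin on the work surface. World frame = base frame: x ahead of the robot, y to its left, z up, the work surface at z = 0. Lengths are in m, angles in degrees, forces in N, time in s.
With the tool pointing down it reaches from about 0.3 to 0.875 m from the base axis. Payload 4.2 kg.
Tool frame: the origin (TCP) lies on the centre line of the jaws, within the pads' length; the fingertips stand 19 mm ahead of it and the grasp point (between the pads) is the TCP; z points along the fingers, y is the line along which they close (so a half turn about z gives the same grasp; the last joint's range is limited). The gripper opens to 85 mm and grips with 20 to 120 N. Pads are 22 mm wide; open, the fingers measure 114 mm over their backs; the gripper's body (76 mm by 85 mm) begins 54 mm behind the grasp point. The pads swing forward as they close: fully open they stand 13 mm farther back than shut.
Start: joints at [69.5, 18.312, 89.639, -0, 72.044, -1.146], TCP at [0.191, 0.543, 0.25] pointing down, gripper open.
Joint ranges: [-177.97, 177.97], [-48.28, 115.42], [12.27, 149.76], [-77.06, 257.06], [2.81, 150.46], [-146.56, 146.56]. Speed limits (degrees/s): [147.25, 147.25, 180, 180, 180, 180].

INTERFACE

Orientations are given as a 3x3 rotation matrix whose columns are the frame's x, y, z axes.
In Python, from bench import bot, camera, close_job gives the robot as it stands.
- The arm moves only by the tool jog_arm, never from a script. Its argument "steps" is a list of rows, each a list of 6 numbers: the shift along the world's x, y, z in m, then the turn, a rotation vector about the world's x, y, z in degrees. In form: [[tx, ty, tz, ax, ay, az], ...]. A call has 1 to 20 rows; each row shifts and turns the commanded pose from where the row before left it; what a row does not reach is not made up. A row lasts 1/12 s, in which the tool goes at most 41.7 mm and 7.16 degrees, less where a joint would pass 70% of its speed; a pose out of reach is approached as far as the arm can. A call is refused whole if a number of a shift passes 0.0417 or a number of a turn 7.16, either way. A call with a gripper value outside its range is refused whole. "claw" is the finger opening in m, from 0 to 0.0854, set as the call begins (left out, the last holds). The fingers move at their own pace and stop on an object; "grip_force" is the grip in N (left out, the last holds). Time passes only in rows, so rows that do not move let the fingers close. It gives the time, the measured TCP pose, the force, the opening and the grip force at its end, in the units of the state.
- bot.get_obs(): the state, without advancing time (a new reading comes with each control period).
- camera(name): name is "scene" or "side" or "wrist"; returns a dict with "pixels" (480x640x3 uint8, red, green, blue), "fovy" (degrees; the focal length in pixels is half the picture's height over the tangent of half this angle, whatever the lens; pixels are square), "cx", "cy" (the principal point, pixels), "k1" (the pictures are not rectified: a ray, as slopes to the right and down, at radius r is drawn at 1 + k1 r^2 times it, then the intrinsics apply), "R" (3x3) and "t" (3): a world point X has camera coordinates R X + t; the wrist camera has in their place "mount" (4x4, takes a point from camera to tool coordinates, whose origin is the TCP and whose axes are the flange's). Camera axes: x right, y down, z forward; pixel columns grow to the right and rows downward; lengths in m; the calibration is good to about 2 mm. A picture is of the moment at which its call begins: read the wrist's pose just before it. There is no depth.
- close_job(): hands the job in; it is judged then, once.
The state is a dict: "time": time; "joint_positions": joint angles; "joint_velocities": joint speeds; "tau": joint torques, N m; "tcp_pos": TCP position; "eef_rot": TCP orientation; "force": force on the tool from outside, world axes, zero at the start; "torque": the same for the moment, N m; "finger_gap": finger opening in m; "finger_force": force on a finger pad.
Only numpy, scipy, OpenCV 4.12 (cv2) and the standard library are available. Lean on these libraries where they do the work, as an engineer would, in place of code of your own. Each camera call takes 0.05 s, during which the arm holds its last target. There are 200 camera calls.

## Working session

There is one attempt and no reset: what is moved stays moved. The work goes in short steps, Python scripts to look and compute and a tool call to move; the robot and the scene stay as the last step left them, time stands still between calls to the robot, and variables do not carry over. Pictures are saved under pics/ and viewed, at most 14 in all, crops included, and the job is handed in when it is done.

Besides the shell and the picture viewer there is one more tool, called after "Emit:" as name(argument=value, ...) on one line, values as JSON. jog_arm: Moves the arm, as the interface text tells. Its arguments: {"type":"object","properties":{"steps":{"type":"array"},"claw":{"type":"number"},"grip_force":{"type":"number"}},"required":["steps"]}

```bash
mkdir -p pics; cat > h.py <<'E'
import numpy as np, cv2
from bench import bot, camera, close_job
def snap(name,fn):
    o=bot.get_obs(); c=camera(name)
    cv2.imwrite('pics/'+fn,c['pixels'][:,:,::-1]); np.save('pics/'+fn+'.npy',dict(c=c,o=o),allow_pickle=True); return c,o
def load(fn):
    d=np.load('pics/'+fn+'.npy',allow_pickle=True).item(); return d['c'],d['o']
def ray(c,o,uv):
    f=240/np.tan(np.radians(c['fovy'])/2)
    K=np.array([[f,0,c['cx']],[0,f,c['cy']],[0,0,1.]])
    p=cv2.undistortPoints(np.array([[uv]],float),K,np.array([c['k1'],0,0,0.]),).ravel()  # iterative
    d=np.array([p[0],p[1],1])
    if 'mount' in c:
        M=np.array(c['mount']); R=np.array(o['eef_rot']); 
        return R@M[:3,3]+np.array(o['tcp_pos']), R@M[:3,:3]@d
    R=np.array(c['R']);t=np.array(c['t']); return -R.T@t, R.T@d
def at(c,o,uv,z):
    p,d=ray(c,o,uv); return np.round(p+d*(z-p[2])/d[2],4)[:2]
E
python3 - <<'E'
from h import *
for n in ['scene','side','wrist']:
    c,o=snap(n,n+'0.png'); print(n,c['fovy'],c['k1'],at(c,o,(320,240),0))
print(o)
E
```

```text
scene 43.45446286405968 -0.057544953596943615 [ 0.5575 -0.1114]
side 43.08987804336425 -0.01792273656960066 [ 0.6005 -0.02  ]
wrist 59.297520249888144 -0.09136920529346929 [0.2303 0.533 ]
{'time': 0.1, 'joint_positions': array([ 6.94995577e+01,  1.83471341e+01,  8.96995747e+01, -3.87788573e-04,
        7.20439711e+01, -1.14592661e+00]), 'joint_velocities': array([ 0.03490985, -0.09713467, -0.12557357, -0.0717846 , -0.04028307,
        0.03043944]), 'tau': array([ 5.76709372e-04, -4.16408122e+01, -2.34708595e+01,  1.00776799e-04,
        4.86740828e-03,  2.51565041e-05]), 'tcp_pos': array([0.19042414, 0.54213201, 0.2495737 ]), 'eef_rot': array([[-9.43486733e-01,  3.31409842e-01, -5.48240441e-04],
       [ 3.31410295e-01,  9.43485566e-01, -1.48468569e-03],
       [ 2.52174918e-05, -1.58247378e-03, -9.99998748e-01]]), 'force': array([-0.33526602,  0.05024238, -0.02079708]), 'torque': array([ 0.00303007,  0.01132589, -0.0421072 ]), 'finger_force': 0.0, 'finger_gap': 0.08537708209087877}
```

View pics/scene0.png

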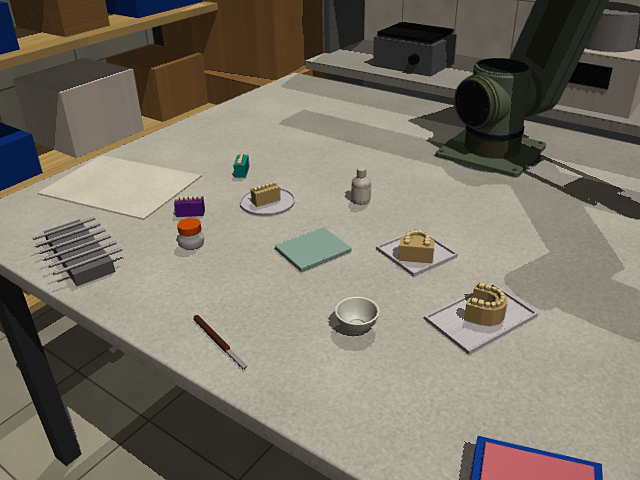

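View pics/wrist0.png

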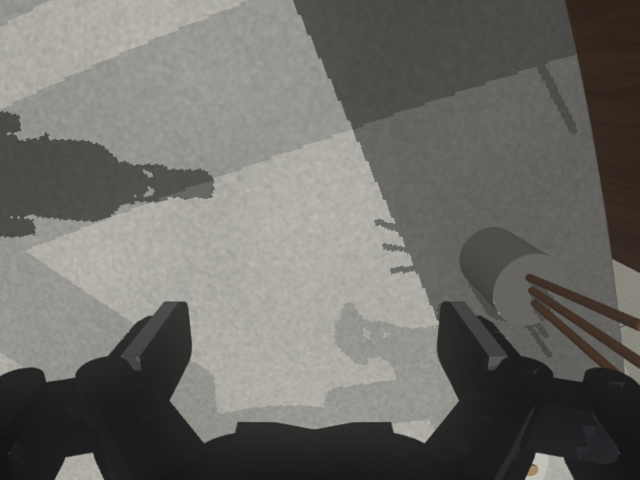

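The tan quadrant is at (265,195) in the round tray. The purple block at (189,206) and the turquoise one at (241,165) are look-alikes. The upper model is at (417,247) in the square tray, the lower at (487,303) in the oblong tray, and the slab is at (313,248). I'll confirm in an enlarged crop.

```bash
python3 - <<'E'
from h import *
im=cv2.imread('pics/scene0.png')
cv2.imwrite('pics/c1.png',cv2.resize(im[150:300,170:370],None,fx=4,fy=4,interpolation=cv2.INTER_CUBIC))
cv2.imwrite('pics/c2.png',cv2.resize(im[220:360,360:546],None,fx=4.2,fy=4.2,interpolation=cv2.INTER_CUBIC))
E
```

```text
(no output)
```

View pics/c1.png

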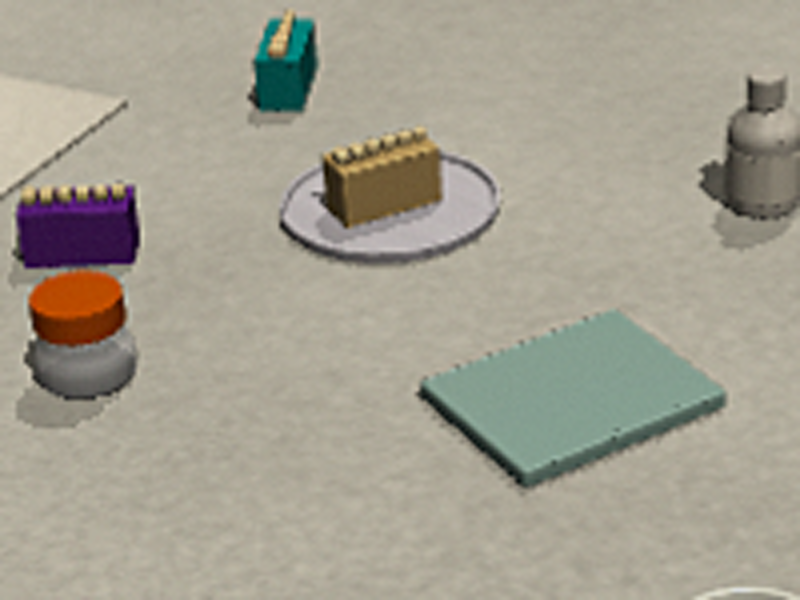

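View pics/c2.png

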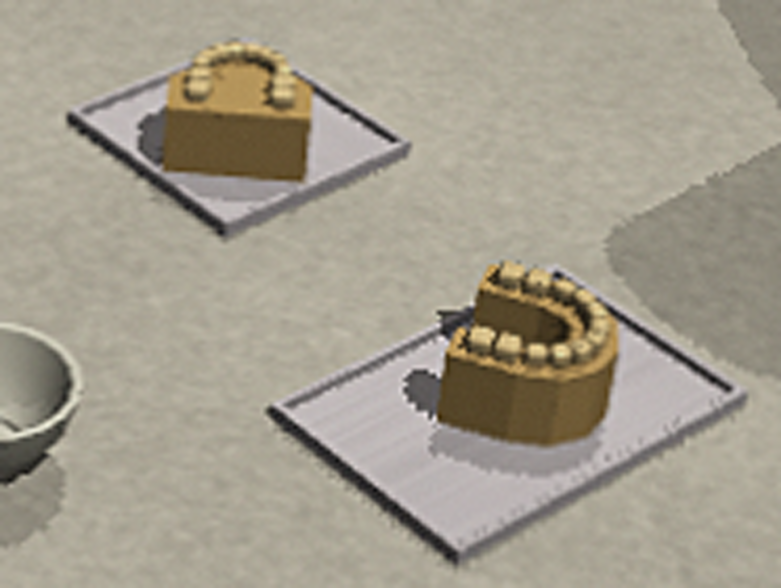

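Confirmed: tan quadrant in the round tray, solid pointed upper in the square tray, and open U in the oblong tray. The purple and turquoise blocks are not meant.

```bash
python3 - <<'E'
from h import *
c,o=load('scene0.png')
A=lambda u,v,z: at(c,o,(170+u/4,150+v/4),z)
B=lambda u,v,z: at(c,o,(360+u/4.2,220+v/4.2),z)
P=lambda n,*a: print(n,*[x.tolist() for x in a])
P('square L,B,R',B(68,116,.007),B(225,231,.007),B(410,147,.007))
P('oblong L B R T',B(272,408,.007),B(457,555,.007),B(745,393,.007),B(557,270,.007))
P('slab',A(422,385,.01),A(527,472,.01),A(725,392,.01),A(615,312,.01))
e=np.array([A(281,215,.007),A(499,195,.007),A(385,255,.007),A(450,153,.007),A(310,242,.007),A(470,230,.007)])
s=np.linalg.lstsq(np.c_[2*e,np.ones(len(e))],(e**2).sum(1),rcond=None)[0]; print('round',s[:2],np.sqrt(s[2]+s[:2]@s[:2]))
P('upper base back',B(164,170,.003),B(305,181,.003),'top',B(168,110,.035),B(312,115,.035))
P('lower near leg',B(445,366,.035),B(440,420,.003),'far leg',B(482,280,.035))
P('quad base',A(347,225,.003),A(442,202,.003),'top',A(324,166,.035),A(345,182,.035),A(441,152,.035))
P('bottle,bowl,jar',A(763,210,0),at(c,o,(355,318),.02),A(82,385,0))
E
```

```text
square L,B,R [0.5301, -0.0052] [0.5669, 0.0909] [0.4697, 0.1272]
oblong L B R T [0.6548, 0.1575] [0.6888, 0.2457] [0.5495, 0.2986] [0.5168, 0.2119]
slab [0.6325, -0.1574] [0.6602, -0.0763] [0.5602, -0.0397] [0.5317, -0.1209]
round [ 0.50143023 -0.28703069] 0.057294200428375255Traceback (most recent call last):
  File "<stdin>", line 11, in <module>
  File "<stdin>", line 5, in <lambda>
AttributeError: 'str' object has no attribute 'tolist'
```

```bash
python3 - <<'E'
from h import *
c,o=load('scene0.png')
A=lambda u,v,z: at(c,o,(170+u/4,150+v/4),z)
B=lambda u,v,z: at(c,o,(360+u/4.2,220+v/4.2),z)
P=lambda n,*a: print(n,*[x.tolist() for x in a])
P('upper base back',B(164,170,.003),B(305,181,.003),B(168,110,.035),B(312,115,.035))
P('lower near leg',B(445,366,.035),B(440,420,.003),B(482,280,.035))
P('quad base',A(347,225,.003),A(442,202,.003),A(324,166,.035),A(345,182,.035),A(441,152,.035))
P('bottle,bowl,jar',A(763,210,0),at(c,o,(355,318),.02),A(82,385,0))
R=np.array(o['eef_rot']); print(np.degrees(np.arctan2(R[1,1],R[0,1])), c.keys())
w,_=load('wrist0.png'); print(np.round(w['mount'],3))
E
```

```text
upper base back [0.5376, 0.0466] [0.5118, 0.0994] [0.5399, 0.0479] [0.5101, 0.0989]
lower near leg [0.6305, 0.2117] [0.622, 0.2098] [0.5757, 0.2021]
quad base [0.5296, -0.2918] [0.4833, -0.2662] [0.5313, -0.3027] [0.5384, -0.2824] [0.4864, -0.2622]
bottle,bowl,jar [0.3932, -0.1249] [0.7301, 0.0778] [0.7104, -0.2999]
70.64429491806094 dict_keys(['pixels', 'fovy', 'cx', 'cy', 'k1', 'R', 't'])
[[ 0.001 -0.963 -0.271  0.068]
 [ 1.     0.001  0.001 -0.001]
 [-0.001 -0.271  0.963 -0.122]
 [ 0.     0.     0.     1.   ]]
```

Emit:
jog_arm(steps=[[0.0168,-0.0251,0,0,0,-7],[0.0168,-0.0251,0,0,0,-7],[0.0168,-0.0251,0,0,0,-7],[0.0168,-0.0251,0,0,0,-7],[0.0168,-0.0251,0,0,0,-7],[0.0168,-0.0251,0,0,0,-7],[0.0168,-0.0251,0,0,0,-7],[0.0168,-0.0251,0,0,0,-7],[0.0168,-0.0251,0,0,0,-7],[0.0168,-0.0251,0,0,0,-7],[0.0168,-0.0251,0,0,0,-7],[0.0168,-0.0251,0,0,0,-7],[0.0168,-0.0251,0,0,0,-7],[0.0168,-0.0251,0,0,0,-7],[0.0168,-0.0251,0,0,0,-7],[0.0168,-0.0251,0,0,0,-7],[0.0168,-0.0251,0,0,0,-7],[0.0168,-0.0251,0,0,0,-7],[0.0168,-0.0251,0,0,0,-6],[0,0,0,0,0,0]], claw=0.0854, grip_force=40)

```text
time: 1.82
tcp_pos: [0.5123, 0.0619, 0.2499]
eef_rot: [[0.881, 0.473, 0.001], [0.473, -0.881, -0.002], [0.0, 0.003, -1.0]]
force: [0.7, 0.1, 0.2]
finger_gap: 0.0855
finger_force: 0.0
```

```bash
cat >> h.py <<'E'
def yaw(o): R=np.array(o['eef_rot']); return np.degrees(np.arctan2(R[1,1],R[0,1]))
E
python3 - <<'E'
from h import *
c,o=snap('wrist','w1.png'); print(o['time'],o['tcp_pos'],yaw(o),o['joint_positions'])
E
```

```text
1.8167 [0.51225895 0.06188746 0.24992914] -61.758378133759905 [ 5.68921659 12.9771905  97.24043309 -0.14263764 69.71049685 67.49695245]
```

View pics/w1.png

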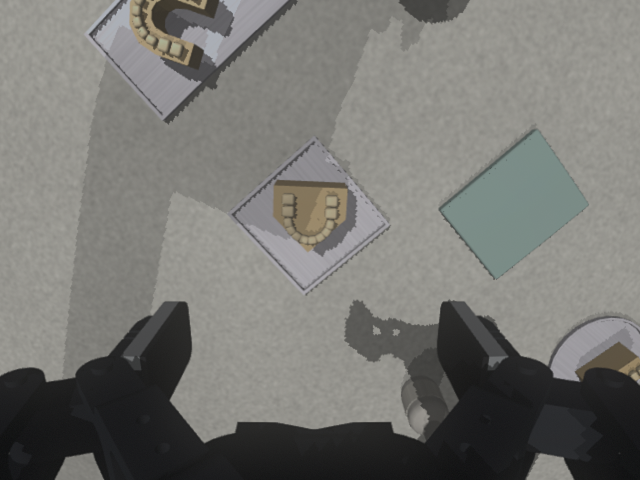

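The wrist view shows the upper model at (310,215) in its square tray, the slab at (515,204), and the lower model at (175,35), partly out of frame.

```bash
python3 - <<'E'
from h import *
c,o=load('w1.png')
P=lambda n,*a: print(n,*[x.tolist() for x in a])
Q=lambda z,*uv:[at(c,o,p,z) for p in uv]
P('square',*Q(.007,(233,213),(317,139),(389,224),(306,293)))
P('slab',*Q(.01,(440,209),(537,129),(588,204),(497,278)))
P('back top',*Q(.035,(273,187),(348,189)),*Q(.035,(312,251)))
P('lower leg ends',*Q(.035,(192,66),))
im=cv2.imread('pics/w1.png')
cv2.imwrite('pics/c3.png',cv2.resize(im[130:300,225:395],(600,600),interpolation=cv2.INTER_CUBIC))
E
```

```text
square [0.4665, 0.1176] [0.5585, 0.0824] [0.5236, -0.0099] [0.4295, 0.0243]
slab [0.5574, -0.042] [0.658, -0.0793] [0.628, -0.1617] [0.5279, -0.1261]
back top [0.5094, 0.0964] [0.5366, 0.0424] [0.4765, 0.0431]
lower leg ends [0.5634, 0.1937]
```

View pics/c3.png

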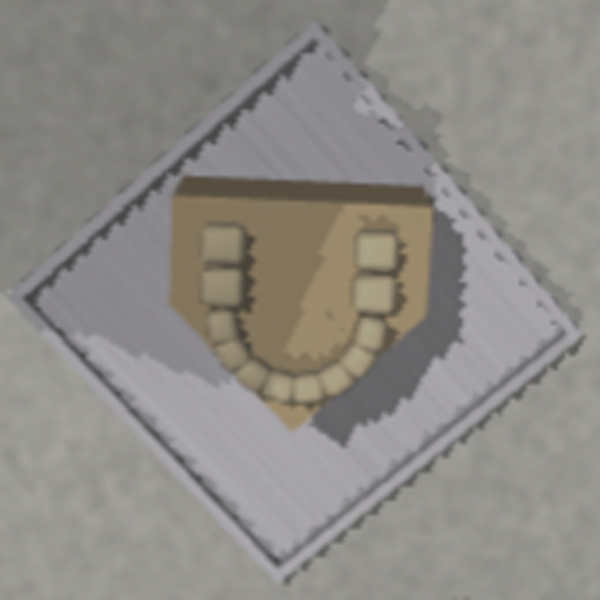

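```bash
python3 - <<'E'
from h import *
c,o=snap('wrist','w2.png'); print(o['time'],o['tcp_pos'],yaw(o),np.round(o['joint_velocities'],2))
c1,o1=load('w1.png'); print(np.round(o1['joint_velocities'],2))
g=lambda c:np.float32(cv2.cvtColor(c['pixels'],cv2.COLOR_RGB2GRAY))[100:290]
print(cv2.phaseCorrelate(g(c1),g(c)))
# corners refined
for cc,oo in((c1,o1),(c,o)):
  gr=cv2.cvtColor(cc['pixels'],cv2.COLOR_RGB2GRAY); p=np.float32([[233,213],[317,139],[389,224],[306,293],[440,209],[537,129],[588,204],[497,278]]).reshape(-1,1,2)
  q=cv2.cornerSubPix(gr,p.copy(),(5,5),(-1,-1),(3,30,.01)).reshape(-1,2); print(np.round(q,1).tolist())
  w=np.array([at(cc,oo,x,.007 if i<4 else .01) for i,x in enumerate(q)]); print(w[:4].mean(0),w[4:].mean(0))
E
```

```text
1.8667 [0.51073065 0.06372928 0.24982554] -61.54997524733408 [ 2.71 -1.06  1.65  1.48  0.86 -0.87]
[ 3.46 -1.48  2.36  3.5   1.67 -3.32]
((3.284075248761326, -0.6763593472616378), 0.9505145462850729)
[[232.10000610351562, 214.39999389648438], [315.3999938964844, 140.39999389648438], [388.5, 226.1999969482422], [305.79998779296875, 291.0], [438.0, 209.5], [536.9000244140625, 127.5999984741211], [589.2000122070312, 204.3000030517578], [494.5, 279.3999938964844]]
[0.49365 0.0539 ] [ 0.592275 -0.10175 ]
[[235.1999969482422, 213.1999969482422], [319.20001220703125, 139.39999389648438], [390.6000061035156, 226.5], [308.6000061035156, 290.29998779296875], [441.3999938964844, 209.10000610351562], [540.7999877929688, 127.80000305175781], [592.5, 204.8000030517578], [497.20001220703125, 278.79998779296875]]
[0.49345 0.0541 ] [ 0.5924   -0.101575]
```

View pics/side0.png

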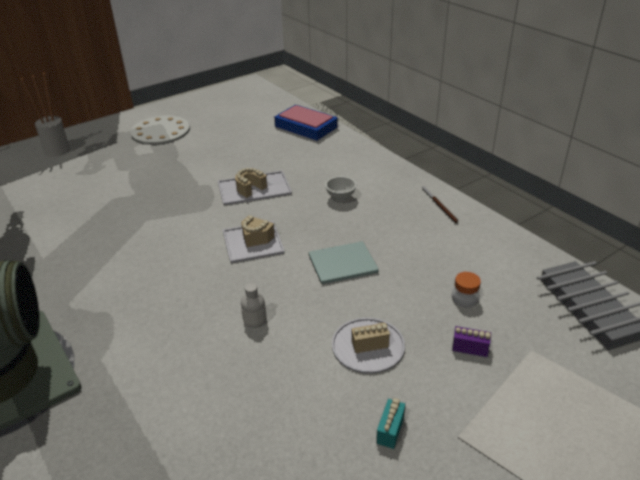

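```bash
python3 - <<'E'
from h import *
c,o=load('side0.png'); gr=cv2.cvtColor(c['pixels'],cv2.COLOR_RGB2GRAY)
def Q(z,*uv):
  w=np.array([at(c,o,p,z) for p in uv]); print(w.tolist(),w.mean(0))
Q(.007,(224,230),(231,260),(283,251),(274,224))
Q(.007,(218,185),(225,203),(291,193),(284,174))
Q(.01,(309,249),(364,243),(378,266),(325,279))
Q(.007,(333,343),(405,344),(369,319),(367,368))
# scene residual: refine slab corners
E
```

```text
[[0.463, 0.116], [0.4272, 0.0237], [0.5192, -0.0127], [0.5532, 0.0722]] [0.49065 0.0498 ]
[[0.5349, 0.2743], [0.512, 0.2008], [0.6446, 0.1472], [0.6765, 0.2234]] [0.592    0.211425]
[[0.5598, -0.041], [0.654, -0.0899], [0.6304, -0.1589], [0.5323, -0.1294]] [ 0.594125 -0.1048  ]
[[0.4526, -0.259], [0.5416, -0.3292], [0.5322, -0.252], [0.4627, -0.3311]] [ 0.497275 -0.292825]
```

Emit:
jog_arm(steps=[[0.0003,-0.0006,-0.03,0,0,0],[0.0003,-0.0006,-0.03,0,0,0],[0.0003,-0.0006,-0.03,0,0,0],[0.0003,-0.0006,-0.03,0,0,0],[0,0,0,0,0,0],[0,0,0,0,0,0],[0,0,0,0,0,0]])

```text
time: 2.5
tcp_pos: [0.5117, 0.064, 0.1318]
eef_rot: [[0.877, 0.481, 0.002], [0.481, -0.877, 0.0], [0.002, 0.001, -1.0]]
force: [0.1, -1.2, 0.4]
finger_gap: 0.0856
finger_force: 0.0
```

```bash
python3 - <<'E'
from h import *
c,o=snap('wrist','w3.png'); print(o['time'],o['tcp_pos'],yaw(o))
E
```

```text
2.5 [0.51170554 0.06401034 0.13184274] -61.28008495667476
```

View pics/w3.png

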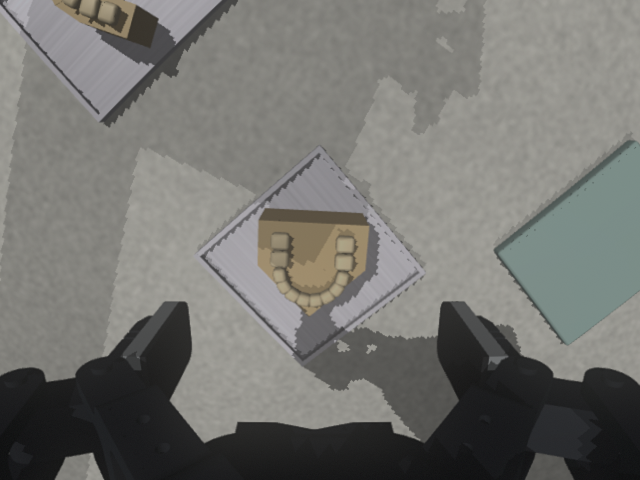

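The upper model's back-edge corners are at (259,221) and (370,226), with the apex at (310,316). The tray corners are at (201,257), (321,149), (423,271) and (303,359).

```bash
python3 - <<'E'
from h import *
c,o=load('w3.png'); 
def Q(z,*uv):
  w=np.array([at(c,o,p,z) for p in uv]); print(w.tolist(),w.mean(0)); return w
w=Q(.007,(201,257),(321,149),(423,271),(303,359)); print(np.linalg.norm(w-np.roll(w,1,0),axis=1))
w=Q(.035,(259,221),(370,226),(310,316))
b=w[:2].mean(0); d=b-w[2]; print('len',np.linalg.norm(d),np.linalg.norm(w[0]-w[1]),'yaw',np.degrees(np.arctan2(d[1],d[0])),np.degrees(np.arctan2(*(w[1]-w[0])[::-1])),'origin',(b+w[2])/2,'grasp',b-d/np.linalg.norm(d)*.015, b)
E
```

```text
[[0.465, 0.1176], [0.5585, 0.0841], [0.5237, -0.0086], [0.4323, 0.0277]] [0.494875 0.0552  ]
[0.09566243 0.09932019 0.09901682 0.09834455]
[[0.5108, 0.0961], [0.5371, 0.0425], [0.4748, 0.0453]] [0.50756667 0.0613    ]
len 0.054696640664669734 0.059704689933036244 yaw 26.026308703035134 -63.8641226651243 origin [0.499375 0.0573  ] grasp [0.51047111 0.06271824] [0.52395 0.0693 ]
```

Emit:
jog_arm(steps=[[-0.001,-0.001,-0.03,0,0,-2],[0,0,-0.03,0,0,0],[0,0,-0.025,0,0,0],[0,0,-0.012,0,0,0],[0,0,-0.007,0,0,0],[0,0,0,0,0,0],[0,0,0,0,0,0],[0,0,0,0,0,0]])

```text
time: 3.22
tcp_pos: [0.5113, 0.0624, 0.028]
eef_rot: [[0.894, 0.449, 0.004], [0.449, -0.894, 0.0], [0.003, 0.001, -1.0]]
force: [0.2, 0.3, 0.3]
finger_gap: 0.0852
finger_force: 0.0
```

Emit:
jog_arm(steps=[[0,0,0,0,0,0],[0,0,0,0,0,0],[0,0,0,0,0,0],[0,0,0,0,0,0],[0,0,0,0,0,0],[0,0,0,0,0,0],[0,0,0,0,0,0],[0,0,0,0,0,0]], claw=0.05, grip_force=40)

```text
time: 3.88
tcp_pos: [0.5105, 0.0624, 0.0275]
eef_rot: [[0.894, 0.448, 0.002], [0.448, -0.894, 0.0], [0.002, 0.0, -1.0]]
force: [-0.6, 0.1, 5.2]
finger_gap: 0.0591
finger_force: 43.6
```

Emit:
jog_arm(steps=[[0,0,0.01,0,0,0],[0,0,0.02,0,0,0],[0,0,0.02,0,0,0],[0.0135,-0.0225,0.01,0,0,0],[0.0135,-0.0225,0,0,0,0],[0.0135,-0.0225,0,0,0,0],[0.0135,-0.0225,0,0,0,0],[0.0135,-0.0225,0,0,0,0],[0.0135,-0.0225,0,0,0,0],[0.0135,-0.0225,0,0,0,0],[0,0,0,0,0,0],[0,0,0,0,0,0],[0,0,0,0,0,0],[0,0,0,0,0,0]])

```text
time: 5.05
tcp_pos: [0.6036, -0.0944, 0.0863]
eef_rot: [[0.893, 0.449, -0.001], [0.449, -0.893, 0.0], [-0.001, -0.001, -1.0]]
force: [-0.2, -0.2, -2.0]
finger_gap: 0.0594
finger_force: 44.5
```

Emit:
jog_arm(steps=[[0,0,-0.02,0,0,0],[0,0,-0.018,0,0,0],[0,0,-0.006,0,0,0],[0,0,-0.004,0,0,0],[0,0,-0.003,0,0,0],[0,0,-0.001,0,0,0],[0,0,-0.001,0,0,0],[0,0,0,0,0,0],[0,0,0,0,0,0]])

```text
time: 5.8
tcp_pos: [0.6048, -0.0951, 0.0345]
eef_rot: [[0.894, 0.448, 0.001], [0.448, -0.894, 0.0], [0.001, 0.0, -1.0]]
force: [-2.4, 1.9, 4.9]
finger_gap: 0.0594
finger_force: 45.2
```

Emit:
jog_arm(steps=[[0,0,0,0,0,0],[0,0,0,0,0,0],[0,0,0,0,0,0],[0,0,0,0,0,0],[0,0,0,0,0,0],[0,0,0,0,0,0],[0,0,0.02,0,0,0],[0,0,0.03,0,0,0],[0,0,0.035,0,0,0],[0,0,0.035,0,0,0]], claw=0.0854)

```text
time: 6.63
tcp_pos: [0.6039, -0.0953, 0.154]
eef_rot: [[0.894, 0.448, -0.002], [0.448, -0.894, 0.0], [-0.001, -0.001, -1.0]]
force: [1.5, 0.4, 0.2]
finger_gap: 0.0854
finger_force: 0.0
```

Emit:
jog_arm(steps=[[0,0.0282,0,0,0,6.6],[0,0.0282,0,0,0,6.6],[0,0.0282,0,0,0,6.6],[0,0.0282,0,0,0,6.6],[0,0.0282,0,0,0,6.6],[0,0.0282,0,0,0,6.6],[0,0.0282,0,0,0,6.6],[0,0.0282,0,0,0,6.6],[0,0.0282,0,0,0,6.6],[0,0.0282,0,0,0,6.6],[0,0.0282,0,0,0,6.6],[0,0,0,0,0,0],[0,0,0,0,0,0],[0,0,0,0,0,0],[0,0,0,0,0,0]])

```text
time: 7.88
tcp_pos: [0.6044, 0.2139, 0.1533]
eef_rot: [[-0.159, 0.987, -0.0], [0.987, 0.159, -0.0], [-0.0, -0.0, -1.0]]
force: [0.5, 0.0, 0.4]
finger_gap: 0.0852
finger_force: 0.0
```

```bash
python3 - <<'E'
from h import *
c,o=snap('wrist','w4.png'); print(o['time'],o['tcp_pos'],yaw(o))
E
```

```text
7.8833 [0.60441301 0.21389113 0.15325411] 9.156606783805293
```

View pics/w4.png

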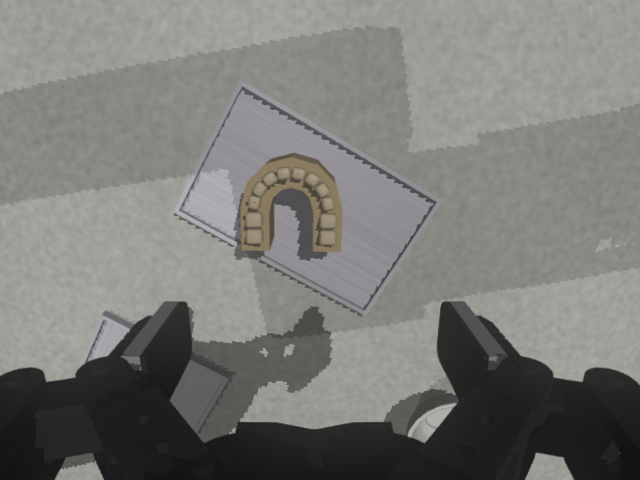

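The lower model is seen from above, with leg ends at (241,250) and (341,250) and the front at (293,158). The oblong tray corners are at (240,83), (437,203), (364,313) and (178,211).

```bash
python3 - <<'E'
from h import *
c,o=load('w4.png'); 
def Q(z,*uv):
  w=np.array([at(c,o,p,z) for p in uv]); print(w.tolist(),w.mean(0)); return w
w=Q(.007,(240,83),(437,203),(364,313),(178,211)); print(np.linalg.norm(w-np.roll(w,1,0),axis=1))
w=Q(.035,(241,250),(341,250),(293,158))
b=w[:2].mean(0); d=b-w[2]; print('len',np.linalg.norm(d),np.linalg.norm(w[0]-w[1]),'yaw',np.degrees(np.arctan2(d[1],d[0])),np.degrees(np.arctan2(*(w[1]-w[0])[::-1])),'origin',(b+w[2])/2,'grasp',b-d/np.linalg.norm(d)*.015, b)
E
```

```text
[[0.5456, 0.2941], [0.6814, 0.2407], [0.6492, 0.1559], [0.5146, 0.2082]] [0.5977   0.224725]
[0.09132256 0.1459219  0.09070766 0.14440377]
[[0.5625, 0.1979], [0.6217, 0.2075], [0.5853, 0.2569]] [0.58983333 0.22076667]
len 0.05462490274590887 0.05997332740477223 yaw -82.84896377118254 9.211026540816661 origin [0.5887 0.2298] grasp [0.59023272 0.21758332] [0.5921 0.2027]
```

Emit:
jog_arm(steps=[[-0.0075,0.0015,-0.03,0,0,0],[-0.0065,0.0015,-0.03,0,0,0],[0,0,-0.03,0,0,0],[0,0,-0.02,0,0,0],[0,0,-0.01,0,0,0],[0,0,-0.005,0,0,0],[0,0,0,0,0,0],[0,0,0,0,0,0],[0,0,0,0,0,0]])

```text
time: 8.68
tcp_pos: [0.5917, 0.2181, 0.0299]
eef_rot: [[-0.16, 0.987, 0.003], [0.987, 0.16, 0.001], [0.001, 0.003, -1.0]]
force: [-0.1, -0.2, -0.4]
finger_gap: 0.0852
finger_force: 0.0
```

Emit:
jog_arm(steps=[[0,0,0,0,0,0],[0,0,0,0,0,0],[0,0,0,0,0,0],[0,0,0,0,0,0],[0,0,0,0,0,0],[0,0,0,0,0,0],[0,0,0,0,0,0],[0,0,0,0,0,0]], claw=0.05)

```text
time: 9.35
tcp_pos: [0.591, 0.2181, 0.0296]
eef_rot: [[-0.161, 0.987, 0.002], [0.987, 0.161, 0.001], [0.0, 0.002, -1.0]]
force: [-0.2, -0.6, 6.1]
finger_gap: 0.0591
finger_force: 44.7
```

Emit:
jog_arm(steps=[[0,0,0.01,0,0,0],[0,0,0.02,0,0,0],[0,0,0.02,0,0,0],[-0.0116,-0.0219,0,0,0,0],[-0.0116,-0.0219,0,0,0,0],[-0.0116,-0.0219,0,0,0,0],[-0.0116,-0.0219,0,0,0,0],[-0.0116,-0.0219,0,0,0,0],[-0.0116,-0.0219,0,0,0,0],[-0.0116,-0.0219,0,0,0,0],[-0.0116,-0.0219,0,0,0,0],[0,0,0,0,0,0],[0,0,0,0,0,0],[0,0,0,0,0,0],[0,0,0,0,0,0],[0,0,0,0,0,0]])

```text
time: 10.68
tcp_pos: [0.4983, 0.0435, 0.0784]
eef_rot: [[-0.162, 0.987, 0.001], [0.987, 0.162, 0.0], [0.0, 0.001, -1.0]]
force: [0.1, -0.6, -2.2]
finger_gap: 0.0593
finger_force: 43.9
```

Emit:
jog_arm(steps=[[0,0,-0.02,0,0,0],[0,0,-0.018,0,0,0],[0,0,-0.005,0,0,0],[0,0,-0.003,0,0,0],[0,0,-0.002,0,0,0],[0,0,-0.001,0,0,0],[0,0,-0.001,0,0,0],[0,0,0,0,0,0],[0,0,0,0,0,0]])

```text
time: 11.43
tcp_pos: [0.4983, 0.0429, 0.0295]
eef_rot: [[-0.161, 0.987, 0.002], [0.987, 0.161, 0.0], [0.0, 0.002, -1.0]]
force: [-1.9, 1.0, 5.5]
finger_gap: 0.0592
finger_force: 44.8
```

Emit:
jog_arm(steps=[[0,0,0,0,0,0],[0,0,0,0,0,0],[0,0,0,0,0,0],[0,0,0,0,0,0],[0,0,0,0,0,0],[0,0,0,0,0,0],[0,0,0.02,0,0,0],[0,0,0.03,0,0,0],[0,0,0.035,0,0,0],[0,0,0.035,0,0,0],[0,0,0,0,0,0],[0,0,0,0,0,0],[0,0,0,0,0,0]], claw=0.0854)

```text
time: 12.52
tcp_pos: [0.497, 0.0427, 0.1478]
eef_rot: [[-0.161, 0.987, -0.001], [0.987, 0.161, -0.0], [0.0, -0.001, -1.0]]
force: [-0.5, -0.2, -0.5]
finger_gap: 0.0852
finger_force: 0.0
```

```bash
python3 - <<'E'
from h import *
c,o=snap('wrist','w5.png'); print(o['time'],o['tcp_pos'],yaw(o))
E
```

```text
12.5167 [0.4970193  0.04266738 0.14780206] 9.247843679112425
```

Emit:
jog_arm(steps=[[0,-0.0331,0,0,0,5.7],[0,-0.0331,0,0,0,5.7],[0,-0.0331,0,0,0,5.7],[0,-0.0331,0,0,0,5.7],[0,-0.0331,0,0,0,5.7],[0,-0.0331,0,0,0,5.7],[0,-0.0331,0,0,0,5.7],[0,-0.0331,0,0,0,5.7],[0,-0.0331,0,0,0,5.7],[0,-0.0331,0,0,0,5.7],[0,0,0,0,0,0],[0,0,0,0,0,0],[0,0,0,0,0,0],[0,0,0,0,0,0]])

```text
time: 13.73
tcp_pos: [0.4972, -0.2869, 0.1473]
eef_rot: [[-0.915, 0.403, -0.002], [0.403, 0.915, 0.002], [0.003, 0.001, -1.0]]
force: [0.4, -0.1, 0.2]
finger_gap: 0.0853
finger_force: 0.0
```

```bash
python3 - <<'E'
from h import *
c,o=snap('wrist','w6.png'); print(o['time'],o['tcp_pos'],yaw(o))
a=cv2.imread('pics/w5.png')[0:400,120:520];b=cv2.imread('pics/w6.png')[0:400,120:520]
cv2.imwrite('pics/t1.png',np.hstack([a,b]))
E
```

```text
13.7333 [ 0.49715724 -0.28688192  0.14730363] 66.261532005901
```

View pics/t1.png

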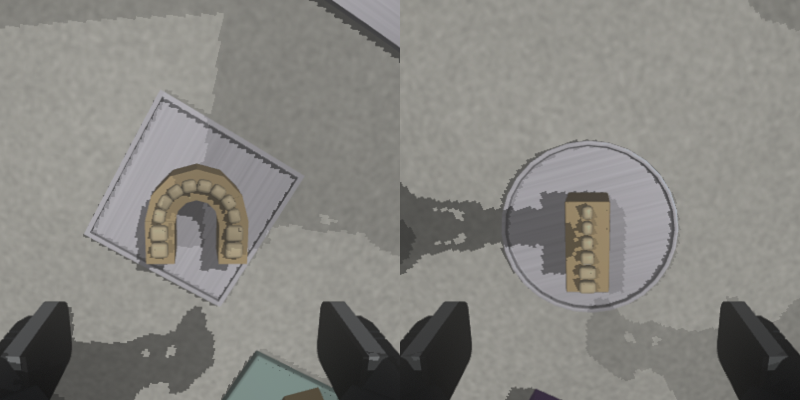

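Left: the lower model stands in the square tray, with leg ends at tile (146,264) and (247,265). Right: the quadrant's top face spans tile (566–609, 202–292), in the round tray spanning (503–678, 141–308).

```bash
python3 - <<'E'
from h import *
def Q(c,o,off,z,*uv):
  w=np.array([at(c,o,(p[0]+off,p[1]),z) for p in uv]); print(w.tolist(),w.mean(0)); return w
c,o=load('w5.png')
Q(c,o,120,.007,(164,92),(300,178),(220,303),(86,235))
w=Q(c,o,120,.035,(146,264),(247,265),(202,167))
print('lower origin',(w[:2].mean(0)+w[2])/2)
c,o=load('w6.png')
w=Q(c,o,-280,.035,(566,201),(609,203),(609,293),(566,291)); d=w[3]-w[0]; print('quad yaw',np.degrees(np.arctan2(d[1],d[0])),np.linalg.norm(d))
Q(c,o,-280,.007,(503,228),(678,228),(592,141),(590,308))
E
```

```text
[[0.4657, 0.1215], [0.5576, 0.0843], [0.523, -0.0078], [0.4282, 0.0253]] [0.493625 0.055825]
[[0.4714, 0.0223], [0.5305, 0.0313], [0.4946, 0.0839]] [0.49883333 0.04583333]
lower origin [0.497775 0.05535 ]
[[0.4697, -0.2928], [0.4806, -0.2709], [0.5312, -0.2926], [0.5196, -0.3157]] [ 0.500275 -0.293   ]
quad yaw -24.65123435673366 0.05490373393495194
[[0.4735, -0.3413], [0.5191, -0.2377], [0.4463, -0.2665], [0.5477, -0.3126]] [ 0.49665  -0.289525]
```

Emit:
jog_arm(steps=[[0.0025,-0.006,-0.03,0,0,-1],[0,0,-0.03,0,0,0],[0,0,-0.03,0,0,0],[0,0,-0.015,0,0,0],[0,0,-0.008,0,0,0],[0,0,-0.005,0,0,0],[0,0,0,0,0,0],[0,0,0,0,0,0],[0,0,0,0,0,0]])

```text
time: 14.53
tcp_pos: [0.501, -0.2946, 0.0317]
eef_rot: [[-0.908, 0.418, 0.002], [0.418, 0.908, -0.001], [-0.003, -0.0, -1.0]]
force: [0.3, 1.2, 0.3]
finger_gap: 0.0853
finger_force: 0.0
```

Emit:
jog_arm(steps=[[0,0,0,0,0,0],[0,0,0,0,0,0],[0,0,0,0,0,0],[0,0,0,0,0,0],[0,0,0,0,0,0],[0,0,0,0,0,0],[0,0,0,0,0,0],[0,0,0,0,0,0],[0,0,0,0,0,0],[0,0,0,0,0,0],[0,0,0,0,0,0]], claw=0.018)

```text
time: 15.45
tcp_pos: [0.5004, -0.2945, 0.0307]
eef_rot: [[-0.908, 0.419, 0.001], [0.419, 0.908, -0.0], [-0.001, -0.0, -1.0]]
force: [-0.1, -1.1, 5.3]
finger_gap: 0.0252
finger_force: 41.0
```

Emit:
jog_arm(steps=[[0,0,0.01,0,0,0],[0,0,0.025,0,0,0],[0,0,0.035,0,0,0],[0.0061,0.0324,0.03,0,0,0],[0.0061,0.0324,0,0,0,0],[0.0061,0.0324,0,0,0,0],[0.0061,0.0324,0,0,0,0],[0.0061,0.0324,0,0,0,0],[0.0061,0.0324,0,0,0,0],[0.0061,0.0324,0,0,0,0],[0.0061,0.0324,0,0,0,0],[0.0061,0.0324,0,0,0,0],[0.0061,0.0324,0,0,0,0],[0.0061,0.0324,0,0,0,0],[0.0061,0.0324,0,0,0,0],[0.0061,0.0324,0,0,0,0],[0.0061,0.0324,0,0,0,0],[0.0061,0.0324,0,0,0,0],[0.0061,0.0324,0,0,0,0]])

```text
time: 17.03
tcp_pos: [0.5968, 0.2235, 0.1281]
eef_rot: [[-0.908, 0.418, -0.002], [0.418, 0.908, -0.001], [0.001, -0.001, -1.0]]
force: [0.3, -0.3, -1.0]
finger_gap: 0.0254
finger_force: 40.3
```

Emit:
jog_arm(steps=[[0,0,0,0,0,0],[0,0,-0.02,0,0,0],[0,0,-0.03,0,0,0],[0,0,-0.025,0,0,0],[0,0,-0.012,0,0,0],[0,0,0,0,0,0],[0,0,0,0,0,0],[0,0,0,0,0,0]])

```text
time: 17.7
tcp_pos: [0.5984, 0.2222, 0.0429]
eef_rot: [[-0.908, 0.419, 0.003], [0.419, 0.908, 0.001], [-0.002, 0.002, -1.0]]
force: [0.3, 1.2, -0.6]
finger_gap: 0.0253
finger_force: 40.3
```

Emit:
jog_arm(steps=[[0,0.001,-0.005,0,0,0],[0,0,-0.003,0,0,0],[0,0,-0.002,0,0,0],[0,0,-0.001,0,0,0],[0,0,-0.001,0,0,0],[0,0,0,0,0,0],[0,0,0,0,0,0],[0,0,0,0,0,0]])

```text
time: 18.37
tcp_pos: [0.5974, 0.223, 0.0307]
eef_rot: [[-0.908, 0.419, 0.0], [0.419, 0.908, 0.0], [-0.0, 0.0, -1.0]]
force: [-1.7, -1.0, 5.6]
finger_gap: 0.0252
finger_force: 41.2
```

Emit:
jog_arm(steps=[[0,0,0,0,0,0],[0,0,0,0,0,0],[0,0,0,0,0,0],[0,0,0,0,0,0],[0,0,0,0,0,0],[0,0,0,0,0,0],[0,0,0,0,0,0],[0,0,0,0,0,0],[0,0,0.02,0,0,0],[0,0,0.03,0,0,0],[0,0,0.035,0,0,0],[0,0,0.035,0,0,0],[0,0,0,0,0,0],[0,0,0,0,0,0],[0,0,0,0,0,0]], claw=0.0854)

```text
time: 19.62
tcp_pos: [0.5969, 0.2228, 0.149]
eef_rot: [[-0.908, 0.419, -0.001], [0.419, 0.908, -0.0], [0.001, -0.001, -1.0]]
force: [-0.7, -0.3, -0.4]
finger_gap: 0.0852
finger_force: 0.0
```

```bash
python3 - <<'E'
from h import *
c,o=snap('wrist','w7.png'); print(o['time'],o['tcp_pos'],yaw(o))
E
```

```text
19.6167 [0.59685322 0.22283731 0.1489667 ] 65.24558978507277
```

Emit:
jog_arm(steps=[[0.0004,-0.0167,0,0,0,-6.77],[0.0004,-0.0167,0,0,0,-6.77],[0.0004,-0.0167,0,0,0,-6.77],[0.0004,-0.0167,0,0,0,-6.77],[0.0004,-0.0167,0,0,0,-6.77],[0.0004,-0.0167,0,0,0,-6.77],[0.0004,-0.0167,0,0,0,-6.77],[0.0004,-0.0167,0,0,0,-6.77],[0.0004,-0.0167,0,0,0,-6.77],[0.0004,-0.0167,0,0,0,-6.77],[0.0004,-0.0167,0,0,0,-6.77],[0.0004,-0.0167,0,0,0,-6.77],[0.0004,-0.0167,0,0,0,-6.77],[0.0004,-0.0167,0,0,0,-6.77],[0.0004,-0.0167,0,0,0,-6.77],[0.0004,-0.0167,0,0,0,-6.77],[0.0004,-0.0167,0,0,0,-6.77],[0.0004,-0.0167,0,0,0,-6.77],[0.0004,-0.0167,0,0,0,-6.77],[0,0,0,0,0,0]])

```text
time: 21.33
tcp_pos: [0.6041, -0.0968, 0.1474]
eef_rot: [[0.896, 0.443, -0.003], [0.443, -0.896, -0.001], [-0.003, -0.001, -1.0]]
force: [0.7, 1.6, -0.2]
finger_gap: 0.0856
finger_force: 0.0
```

Emit:
jog_arm(steps=[[0,0,0,0,0,0],[0,0,0,0,0,0],[0,0,0,0,0,0]])

```text
time: 21.58
tcp_pos: [0.6046, -0.0934, 0.1487]
eef_rot: [[0.893, 0.45, -0.001], [0.45, -0.893, 0.0], [-0.001, -0.001, -1.0]]
force: [0.7, 0.5, -0.4]
finger_gap: 0.0856
finger_force: 0.0
```

```bash
python3 - <<'E'
from h import *
c,o=snap('wrist','w8.png'); print(o['time'],o['tcp_pos'],yaw(o))
a=cv2.imread('pics/w7.png')[0:400,120:520];b=cv2.imread('pics/w8.png')[0:400,120:520]
cv2.imwrite('pics/t2.png',np.hstack([a,b]))
E
```

```text
21.5833 [ 0.60464368 -0.09336064  0.14868052] -63.26654323613594
```

View pics/t2.png

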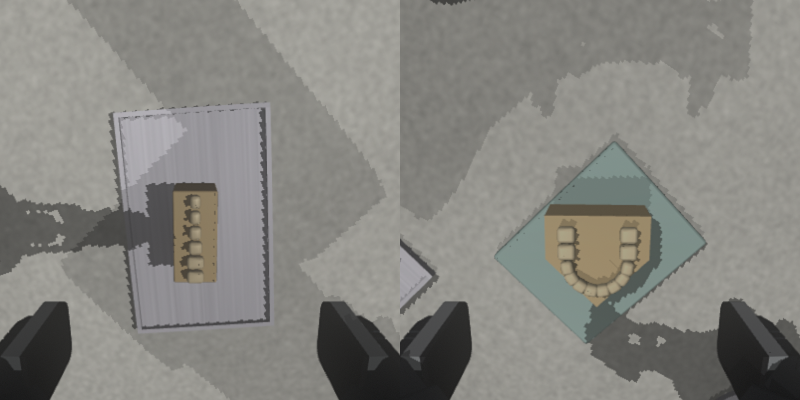

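Left: the quadrant's top face spans (174–217, 191–282), and the oblong tray corners are at (112,113), (269,104), (270,323) and (137,328). Right: the upper model is on the slab, with back corners at tile (544,215) and (651,216) and the apex at (597,306).

```bash
python3 - <<'E'
from h import *
def Q(c,o,off,z,*uv):
  w=np.array([at(c,o,(p[0]+off,p[1]),z) for p in uv]); print(w.tolist(),w.mean(0)); return w
c,o=load('w7.png')
Q(c,o,120,.007,(112,113),(269,104),(270,323),(137,328))
Q(c,o,120,.035,(174,191),(217,192),(217,283),(174,282))
c,o=load('w8.png')
w=Q(c,o,-280,.042,(544,215),(651,216),(597,306));b=w[:2].mean(0); d=b-w[2];d/=np.linalg.norm(d); print('origin',(b+w[2])/2,'grasp',b-.015*d,np.degrees(np.arctan2(d[1],d[0])))
E
```

```text
[[0.5108, 0.2067], [0.5459, 0.2955], [0.6818, 0.2414], [0.6464, 0.1555]] [0.596225 0.224775]
[[0.5664, 0.2236], [0.5771, 0.2455], [0.6277, 0.2231], [0.6163, 0.1999]] [0.596875 0.223025]
[[0.6061, -0.0622], [0.6326, -0.1157], [0.57, -0.1136]] [ 0.6029     -0.09716667]
origin [ 0.594675 -0.101275] grasp [ 0.60593087 -0.09565277] 26.54182629812577
```

Emit:
jog_arm(steps=[[0.0005,-0.001,-0.03,0,0,0],[0,0,-0.03,0,0,0],[0,0,-0.03,0,0,0],[0,0,-0.015,0,0,0],[0,0,-0.009,0,0,0],[0,0,0,0,0,0],[0,0,0,0,0,0],[0,0,0,0,0,0]])

```text
time: 22.3
tcp_pos: [0.6066, -0.0952, 0.0368]
eef_rot: [[0.894, 0.448, 0.003], [0.448, -0.894, -0.001], [0.002, 0.002, -1.0]]
force: [0.2, -0.2, 0.4]
finger_gap: 0.0853
finger_force: 0.0
```

Emit:
jog_arm(steps=[[0,0,0,0,0,0],[0,0,0,0,0,0],[0,0,0,0,0,0],[0,0,0,0,0,0],[0,0,0,0,0,0],[0,0,0,0,0,0],[0,0,0,0,0,0],[0,0,0,0,0,0]], claw=0.05)

```text
time: 22.97
tcp_pos: [0.6063, -0.0954, 0.0368]
eef_rot: [[0.894, 0.448, 0.002], [0.448, -0.894, -0.0], [0.002, 0.001, -1.0]]
force: [0.4, 0.7, 6.3]
finger_gap: 0.0595
finger_force: 45.0
```

Emit:
jog_arm(steps=[[0,0,0.01,0,0,0],[0,0,0.02,0,0,0],[0,0,0.02,0,0,0],[-0.0122,-0.0235,0,0,0,0],[-0.0122,-0.0235,0,0,0,0],[-0.0122,-0.0235,0,0,0,0],[-0.0122,-0.0235,0,0,0,0],[-0.0122,-0.0235,0,0,0,0],[-0.0122,-0.0235,0,0,0,0],[-0.0122,-0.0235,0,0,0,0],[-0.0122,-0.0235,0,0,0,0],[0,0,0,0,0,0],[0,0,0,0,0,0],[0,0,0,0,0,0],[0,0,0,0,0,0],[0,0,0,0,0,0]])

```text
time: 24.3
tcp_pos: [0.5083, -0.2823, 0.0854]
eef_rot: [[0.893, 0.449, -0.0], [0.449, -0.893, 0.0], [0.0, -0.0, -1.0]]
force: [1.1, 0.6, -2.3]
finger_gap: 0.0593
finger_force: 44.0
```

Emit:
jog_arm(steps=[[0,0,-0.02,0,0,0],[0,0,-0.02,0,0,0],[0,0,-0.008,0,0,0],[0,0,-0.004,0,0,0],[0,0,-0.002,0,0,0],[0,0,-0.002,0,0,0],[0,0,-0.001,0,0,0],[0,0,0,0,0,0],[0,0,0,0,0,0],[0,0,0,0,0,0]])

```text
time: 25.13
tcp_pos: [0.5085, -0.2834, 0.0298]
eef_rot: [[0.894, 0.448, 0.002], [0.448, -0.894, -0.001], [0.001, 0.002, -1.0]]
force: [-0.4, 2.8, 6.2]
finger_gap: 0.0594
finger_force: 45.0
```

Emit:
jog_arm(steps=[[0,0,0,0,0,0],[0,0,0,0,0,0],[0,0,0,0,0,0],[0,0,0,0,0,0],[0,0,0,0,0,0],[0,0,0,0,0,0],[0,0,0.02,0,0,0],[0,0,0.03,0,0,0],[0,0,0.035,0,0,0],[0,0,0.035,0,0,0],[0,0,0,0,0,0],[0,0,0,0,0,0],[0,0,0,0,0,0]], claw=0.0854)

```text
time: 26.22
tcp_pos: [0.5074, -0.2831, 0.148]
eef_rot: [[0.894, 0.448, -0.001], [0.448, -0.894, 0.0], [-0.0, -0.001, -1.0]]
force: [0.1, -1.0, -0.9]
finger_gap: 0.0855
finger_force: 0.0
```

```bash
python3 - <<'E'
from h import *
c,o=snap('wrist','w9.png'); print(o['time'],o['tcp_pos'],yaw(o))
s,_=snap('scene','s9.png')
a=cv2.imread('pics/w9.png')[0:400,120:520];b=cv2.imread('pics/s9.png')[150:350,170:570]
b=np.vstack([b,np.zeros((200,400,3),np.uint8)])
cv2.imwrite('pics/t3.png',np.hstack([a,b]))
E
```

```text
26.2167 [ 0.5073954  -0.28307325  0.14797405] -63.38286764234779
```

View pics/t3.png

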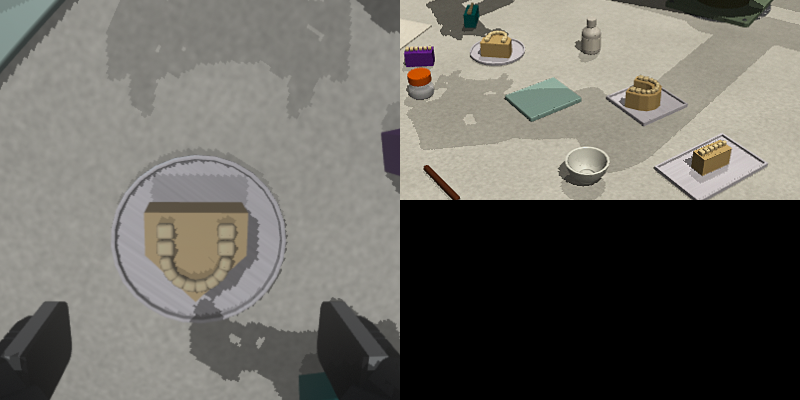

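The upper model stands in the middle of the round tray, with back corners at (145,213) and (249,213) and the apex at (197,299). In the scene view all three models stand upright in their home trays and the bystanders haven't moved.

```bash
python3 - <<'E'
from h import *
c,o=load('w9.png')
Q=lambda z,*uv: np.array([at(c,o,(p[0]+120,p[1]),z) for p in uv])
w=Q(.035,(145,213),(249,213),(197,299)); r=Q(.007,(114,238),(286,238),(199,156),(200,320)).mean(0)
d=(w[:2].mean(0)+w[2])/2-r; print(d)
if np.hypot(*d)<.009: print(close_job())
E
```

```text
[-0.0028   0.00075]
the job is handed in; nothing more can be done
None
```

The job is handed in: the upper model is in the round tray, the lower in the square tray and the quadrant in the oblong tray, each within about 5 mm of its tray's centre by the wrist camera; the upper model was parked on the slab on the way, and the bottle, bowl and jar were not touched.

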